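# Shut the specimen carrier and lift it by its telescopic handle

### The job

Close up the loaded specimen carrier by pushing its drawer fully shut, then squeeze the release button in the side of its handle bar, keep it squeezed and pull the telescopic handle straight up past the halfway stop to its second, last stop. Lift the carrier level a few centimetres clear of the counter by the extended handle and finish there, still holding it steadily in the gripper: do not put it down or let go. Do not tip the carrier or disturb the other things on the counter.

Things in the scene. Friction and masses are not known exactly. Their poses are not given: they have to be found in the camera images.
- carrier: White box 200 mm along its own x, 240 mm along y, 110 mm high, loose on the counter, 0.75 to 0.95 kg in all. Origin: centre of its underside, z up. A drawer opens out of its front, its own -x side. Over the middle of its top stands an inverted-U handle: upright telescopic rods at y = -100 and +100 mm joined by a black bar along its own y. Its centre of mass is near the middle when shut.
- drawer (a joint): How far the drawer stands open (m): 0 = fully shut, 0.085 = fully out. It slides out along the carrier's own -x, has about 1.2 N of friction and stays where it is left. Its tubes belong to it. Once shut, a push of some 5 N or more slides the whole carrier.
- drawer_front (a point): Point on the outer face of the drawer's front panel, mid-width, 85 mm above the carrier's underside; 106 mm in front (own -x) of the carrier's centre when shut. The panel is flat, 162 mm wide, from 7 to 105 mm high; a grip strip 22 to 34 mm up and a plate 55 to 85 mm up stand out 3 mm or less. Push along the carrier's own +x to shut it.
- handle (a joint): How far the handle is drawn up out of the carrier (m): 0 = down, 0.045 = first stop (halfway), 0.090 = second and last stop. Without the button squeezed, a catch keeps it from rising past 0 or past the first stop; with the button kept squeezed it runs through to the second stop (2 to 3 N to pull). Not held there: let go, it sinks back.
- grip_mid (a point): Centre of the handle bar; it rises with the handle. The bar is black, 222 mm long (carrier's own y), 22 mm thick (own x), 22 mm high. With the handle down its centre is 145 mm above the carrier's underside, with 24 mm of free space below the bar. To squeeze the button the jaws come from above and close along the carrier's own x at mid-length.
- button (a joint): How far the release button is squeezed in (m): 0 = out, 0.005 = fully in, frees the handle from 0.004. A grey spring paddle 46 mm long, 17 mm high, at mid-length on the bar's front (own -x) face, standing out 7 mm (2 mm when in): 29 mm over bar and button, 24 mm squeezed. 3 N starts it, 8 N presses it fully; a firm grip of 15 to 40 N on bar and button keeps it in.
- reagent_bottle: Bystander: white dropper bottle, 38 mm across, 85 mm high; origin at the centre of its underside.
- glass_jar: Bystander: amber glass jar, 56 mm across, 75 mm high; origin at the centre of its underside.
- kit_box: Bystander: white carton 120 x 75 x 50 mm (own x, y, z); origin at the centre of its underside.

How it is judged:
On the way, in this order (a step that is already met when the one before it is completed fails the run):
1. the drawer is pushed fully shut (value of joint drawer below 0.006 m), for 0.2 s.
2. the button is squeezed in with the handle still down and the carrier standing (value of joint button above 0.004 m and value of joint handle below 0.012 m and height (world z) of carrier below 0.008 m), for 0.1 s.
3. the handle is pulled up to its second stop (value of joint handle above 0.085 m), for 0.2 s.
At the end, for the whole second after the job is handed in: The gripper is still holding the carrier (more than 3 N) by its handle, the handle is at its second stop (0.085 m or more), the carrier hangs still (under 30 mm/s and 0.3 rad/s), more than 15 mm clear of the counter and within 0.25 rad of level, and its drawer is shut (within 8 mm) (value of joint drawer below 0.008 m and value of joint handle above 0.085 m and height (world z) of carrier above 0.015 m and angle between carrier's own z axis and vertical below 0.25 rad and contact force between the fingers and carrier above 3 N and linear speed of carrier below 0.03 m/s and angular speed of carrier below 0.3 rad/s); the arm keeps its last pose, push and grip.
It fails at once if the carrier is tipped by more than 0.5 rad (angle between carrier's own z axis and vertical above 0.5 rad).
It fails at once if the reagent bottle is moved by more than 40 mm (distance of reagent_bottle from where it was at the start of the episode above 0.04 m).
It fails at once if the glass jar is moved by more than 40 mm (distance of glass_jar from where it was at the start of the episode above 0.04 m).
It fails at once if the kit box is moved by more than 40 mm (distance of kit_box from where it was at the start of the episode above 0.04 m).
It also fails if it takes over 54 s, if anything falls off the work surface, if the arm or the gripper's body presses on something with over 40 N, if the wrist force passes 120 N, or if a joint passes its speed limit or range.

### The arm

A 6-joint arm with a two-finger parallel gripper is mounted at the origin on the work surface. World frame = base frame: x ahead of the robot, y to its left, z up, the work surface at z = 0. Lengths are in m, angles in rad, forces in N, time in s.
With the tool pointing down it reaches from about 0.325 to 0.9 m from the base axis. Payload 6.1 kg.
Tool frame: the origin (TCP) lies on the centre line of the jaws, within the pads' length; the fingertips stand env.tip_extent ahead of it and the grasp point (between the pads) lies 2 mm behind it (env.tip_extent is the distance from the TCP to the fingertips, in m); z points along the fingers, y is the line along which they close (so a half turn about z gives the same grasp; the last joint's range is limited). The gripper opens to 85 mm and grips with 20 to 120 N. Pads are 22 mm wide; open, the fingers measure 114 mm over their backs; the gripper's body (76 mm by 85 mm) begins 54 mm behind the grasp point. The pads swing forward as they close: fully open they stand 13 mm farther back than shut.
Start: joints at [-1.338, 0.22, 1.526, -0, 1.395, -0.126], TCP at [0.219, -0.585, 0.248] pointing down, gripper open.
Joint ranges: [-2.98, 2.98], [-0.91, 2.08], [0.09, 2.57], [-1.24, 4.39], [0.2, 2.65], [-2.68, 2.68]. Speed limits (rad/s): [2.57, 2.57, 3.01, 3.14, 3.14, 3.14].

### API

Orientations are given as [roll, pitch, yaw] about the fixed x, y, z axes, in that order (R = Rz(yaw) Ry(pitch) Rx(roll)).
In Python, from plant import env, eyes gives the robot as it stands (env), with the cameras (eyes).
- The arm moves only by the shell command python3 nudge.py FILE, which reads ROWS from the file FILE. ROWS is 1 to 5 rows, one to a line, with the numbers parted by spaces; each row has 5 numbers: dx, dy, dz in m, then a turn about the tool's z in rad, then the finger opening in m; each row is the pose to reach, as a shift and turn from the pose commanded when the command began, along the tool's axes at that moment; what a row does not reach only later rows make up. A row lasts 1/10 s, in which the tool goes at most 0.05 m and 0.15 rad, less where a joint would pass 70% of its speed; a pose out of reach is approached as far as the arm can. The fingers move at their own pace and stop on an object; the grip force is fixed at half the most. Time passes only in rows, so rows that do not move let the fingers close. It prints the time, the measured TCP pose, the force, the opening and the grip force at its end. Input that does not fit is refused with a message, and nothing moves.
- env.observe(): the state, without advancing time (a new reading comes with each control period).
- eyes.capture(name): name is "scene" or "top" or "wrist"; returns a dict with "frame" (384x512x3 uint8, red, green, blue), "intrinsics" (3x3 intrinsics, pixels), "distortion" ([k1, k2, p1, p2, k3] as OpenCV has them; the pictures are not rectified), "rvec" (rotation vector, rad) and "tvec" (3), from world to camera coordinates, as OpenCV has them. Camera axes: x right, y down, z forward; pixel columns grow to the right and rows downward; lengths in m; the calibration is good to about 2 mm. A picture is of the moment at which its call begins. There is no depth.
- env.finish_job(): hands the job in; it is judged then, once.
The state is a dict: "clock": time; "joint_pos": joint angles; "qvel": joint speeds; "effort": joint torques, N m; "tool_pos": TCP position; "tool_rot": TCP orientation; "force": force on the tool from outside, world axes, zero at the start; "wrist_torque": the same for the moment, N m; "gripper_width": finger opening in m; "grip_force": force on a finger pad.
Only numpy, scipy, OpenCV 4.12 (cv2) and the standard library are available. Lean on these libraries where they do the work, as an engineer would, in place of code of your own. Each camera call takes 0.05 s, during which the arm holds its last target. There are 200 camera calls.

## Working session

There is one attempt and no reset: what is moved stays moved. The work goes in short steps, Python scripts to look and compute and a shell command to move; the robot and the scene stay as the last step left them, time stands still between calls to the robot, and variables do not carry over. Pictures are saved under pics/ and viewed, at most 10 in all, crops included, and the job is handed in when it is done.

```bash
ls; mkdir -p pics
python3 - <<'E'
from plant import env, eyes
import cv2,numpy as np
o=env.observe();print(o['clock'],o['tool_pos'],o['tool_rot'],o['gripper_width'],env.tip_extent)
a=[]
for n in("scene","top"):
    c=eyes.capture(n);cv2.imwrite(f"pics/{n}0.png",c["frame"][:,:,::-1]);np.savez(f"{n}0.npz",**c)
E
```

```text
nudge.py
pics
plant.py
0.0 [ 0.21932996 -0.58461537  0.24718039] [-3.13960551e+00 -2.49472344e-04  3.58840953e-01] 0.08583339264777681 0.017
```

View pics/scene0.png

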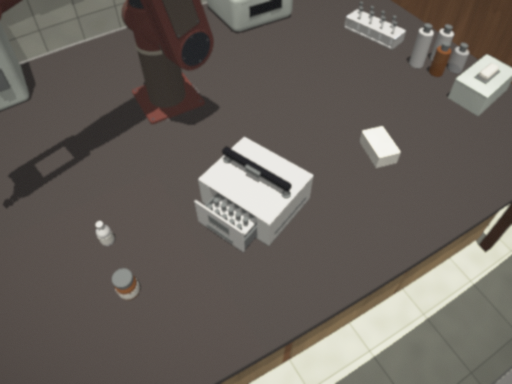

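View pics/top0.png

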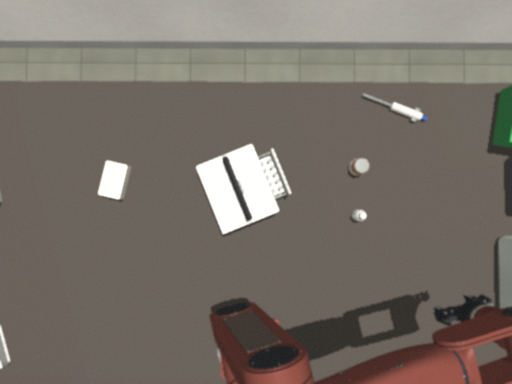

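The scene view shows the carrier at about (255,185), with its drawer open toward the lower left. The bar runs (224,150)–(289,187). In the top view the bar runs (227,158)–(248,218) and the drawer front is at about (281,172). The bottle and jar stand off to the right at (360,215) and (360,167).

```bash
cat > h.py <<'E'
import cv2,numpy as np
def norm(c,p): return cv2.undistortPoints(np.float64(p).reshape(-1,1,2),c["intrinsics"],c["distortion"]).reshape(-1,2)
def P(c): return np.hstack([cv2.Rodrigues(c["rvec"])[0],np.reshape(c["tvec"],(3,1))])
def tri(c1,p1,c2,p2):
    X=cv2.triangulatePoints(P(c1),P(c2),norm(c1,p1).T,norm(c2,p2).T);return (X[:3]/X[3]).T
def plane(c,p,z):
    M=P(c);C=-M[:,:3].T@M[:,3];d=np.c_[norm(c,p),np.ones(len(norm(c,p)))]@M[:,:3]
    return C+d*((z-C[2])/d[:,2:])
def proj(c,X): return cv2.projectPoints(np.float64(X),c["rvec"],c["tvec"],c["intrinsics"],c["distortion"])[0].reshape(-1,2)
def bar(c,roi,t=45):
    x0,y0,x1,y1=roi;g=c["frame"].max(2)[y0:y1,x0:x1]
    n,l,s,_=cv2.connectedComponentsWithStats((g<t).astype(np.uint8))
    i=1+np.argmax(s[1:,4]);ys,xs=np.nonzero(l==i)
    r=cv2.boxPoints(cv2.minAreaRect(np.c_[xs+x0,ys+y0].astype(np.float32)))
    e=[np.linalg.norm(r[0]-r[1]),np.linalg.norm(r[1]-r[2])]
    en=[(r[1]+r[2])/2,(r[0]+r[3])/2] if e[0]>e[1] else [(r[0]+r[1])/2,(r[2]+r[3])/2]
    return np.array(en),e,s[i,4]
E
python3 - <<'E'
from h import *
s=dict(np.load("scene0.npz"));t=dict(np.load("top0.npz"))
bs,es,_=bar(s,(212,140,300,200));bt,et,_=bar(t,(212,145,262,230))
print(bs,es,bt,et)
bs=bs[np.argsort(-bs[:,0])];bt=bt[np.argsort(bt[:,1])]
X=tri(s,bs,t,bt);print(X,np.linalg.norm(X[0]-X[1]))
d=X[0]-X[1];m=X.mean(0);print("mid",m,"dir",np.degrees(np.arctan2(d[1],d[0])))
print(plane(t,bt,.156))
print("bottle,jar,kit",plane(t,[(360,215),(360,167)],.08),plane(t,[(114,180)],.05))
# drawer front top edge ends, top view crop
for n,c,r in(("s",s,(185,130,320,250)),("t",t,(190,140,300,240))):
    cv2.imwrite(f"pics/c{n}.png",cv2.resize(c["frame"][r[1]:r[3],r[0]:r[2],::-1],None,fx=4.5,fy=4.5,interpolation=cv2.INTER_CUBIC))
a=cv2.imread("pics/cs.png");b=cv2.imread("pics/ct.png")
print(a.shape,b.shape)
E
```

```text
Traceback (most recent call last):
  File "h.py", line 13, in bar
    i=1+np.argmax(s[1:,4]);ys,xs=np.nonzero(l==i)
        ~~~~~~~~~^^^^^^^^^
ValueError: attempt to get argmax of an empty sequence
```

Run:
```python
from h import *
s=dict(np.load("scene0.npz"));t=dict(np.load("top0.npz"))
print(s["frame"].shape,s["frame"].dtype,s["frame"][140:200:6,212:300:8].max(2)); print(t["frame"][145:230:6,212:262:5].max(2))
for n,c,r in(("s",s,(185,130,320,250)),("t",t,(190,140,300,240))):
    cv2.imwrite(f"pics/c{n}.png",cv2.resize(c["frame"][r[1]:r[3],r[0]:r[2],::-1],None,fx=4.5,fy=4.5,interpolation=cv2.INTER_CUBIC))
```

```text
(384, 512, 3) uint8 [[ 94  92  93  94 235 136  93  93  93  92  94]
 [ 93  92  79 234 235 235 213  93  92  93  93]
 [ 93  90  38 131 235 235 235 234 100  92  93]
 [ 91 179  85  38  60 234 235 235 235 159  92]
 [126 235 223 119  42  44 220 235 236 235 224]
 [235 235 235 236 133 133  49 159 236 236 235]
 [235 235 235 236 233 119  75  42  78 235 235]
 [235 235 235 235 235 235 216 110  35  43 232]
 [187 235 235 236 235 235 236 234 122  33 226]
 [120 131 235 235 235 235 235 235 236 105 231]]
[[108 107 109 108 109 109 110 238 242 106]
 [107 106 108 111 230 255 255 255 255 107]
 [112 220 217 176 255 255 255 255 255 247]
 [255 255 242  68 255 255 255 255 255 255]
 [255 255 255  58 173 255 255 255 255 255]
 [255 255 255 224  70 255 255 255 255 255]
 [255 255 255 255  56 136 255 255 255 255]
 [255 255 255 255 199  68 246 255 255 255]
 [255 255 255 255 255  54 135 255 255 255]
 [255 255 255 255 255 173  67 255 255 255]
 [255 255 255 255 255 255  54 217 255 255]
 [108 255 255 255 255 255 195  68 255 255]
 [109 255 255 255 255 255 255  49 232 255]
 [107 122 255 255 255 255 255 243  92  96]
 [108 104 255 255 255 100  95 107 108 110]]
```

View pics/ct.png

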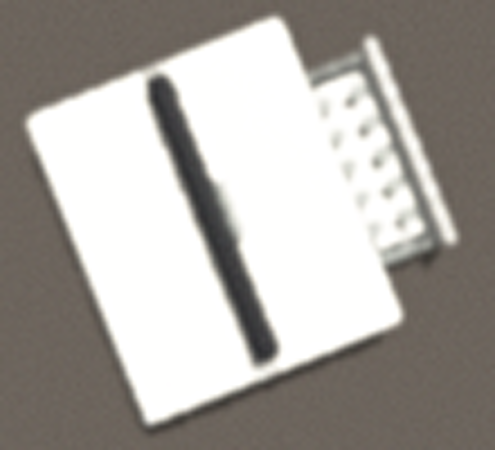

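View pics/cs.png

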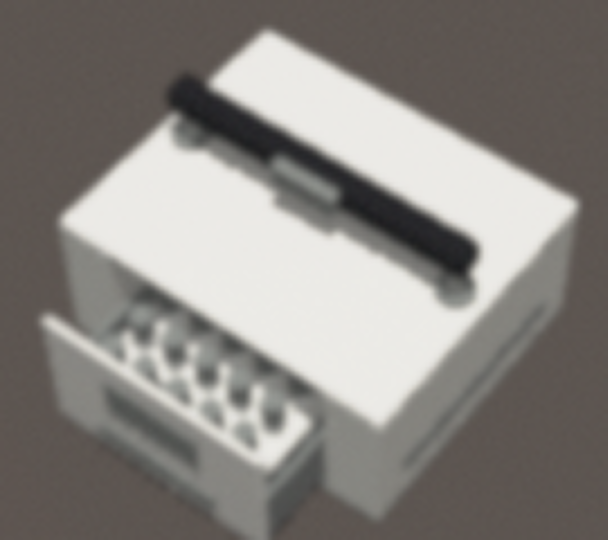

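The crops give the drawer panel's top corners: top crop (370,40) and (452,242), scene crop (48,320) and (265,468). The button is a grey paddle at mid-bar on the drawer side.

Run:
```python
from h import *
s=dict(np.load("scene0.npz"));t=dict(np.load("top0.npz"))
bs,es,_=bar(s,(212,140,300,200),70);bt,et,_=bar(t,(212,150,262,222),95)
bs=bs[np.argsort(-bs[:,0])];bt=bt[np.argsort(bt[:,1])]
print(bs,es,bt,et)
X=tri(s,bs,t,bt);print(X,np.linalg.norm(X[0]-X[1]))
d=X[0]-X[1];m=X.mean(0);print("mid",m,"dir",np.degrees(np.arctan2(d[1],d[0])))
f=lambda p,o:np.array(p)/4.5+o
ft=f([(370,40),(452,242)],(190,140));fs=f([(265,468),(48,320)],(185,130))
Y=tri(s,fs,t,ft);print("drawer corners",Y,np.linalg.norm(Y[0]-Y[1]));d=Y[0]-Y[1];print(np.degrees(np.arctan2(d[1],d[0])))
# lid corners: order far-front,near-front,near-rear,far-rear
lt=f([(280,17),(402,318),(147,425),(27,118)],(190,140));ls=f([(380,425),(62,222),(268,30),(577,207)],(185,130))
Z=tri(s,ls,t,lt);print("lid",Z,Z.mean(0));
for a,b in((0,1),(3,2),(2,1),(3,0)):
    d=Z[a]-Z[b];print(np.degrees(np.arctan2(d[1],d[0])),np.linalg.norm(d))
print("bottle,jar",plane(t,[(360,215),(360,167)],.08))
```

```text
[[288.7059  188.82353]
 [222.38235 149.0294 ]] [np.float32(9.26094), np.float32(77.34589)] [[224.13792 157.34482]
 [248.82759 219.06897]] [np.float32(4.828073), np.float32(66.47895)]
[[0.65572981 0.08726615 0.13843832]
 [0.45576367 0.00372587 0.14767784]] 0.21691197114331542
mid [0.55574674 0.04549601 0.14305808] dir 22.673811750081725
drawer corners [[ 0.69118351 -0.06840711  0.0962307 ]
 [ 0.54081386 -0.129354    0.09866493]] 0.16226977215704755
22.063387942909692
lid [[ 0.7058844  -0.00219875  0.10791622]
 [ 0.48450653 -0.09220475  0.10618422]
 [ 0.40516113  0.09435164  0.10410909]
 [ 0.63037541  0.18396515  0.10357489]] [0.55648187 0.04597832 0.10544611]
22.12527215398716 0.2389816732470654
21.697775982815994 0.24238881251825675
113.04082043320099 0.20273944759150941
112.07771541294821 0.20094142334164167
bottle,jar [[ 0.46997815 -0.36801269  0.08      ]
 [ 0.63204258 -0.36905357  0.08      ]]
```

Two-view fix: the carrier centre is (0.556, 0.046) and the bar lies at 22.2° in world. Carrier +x is at 112.2°, the drawer is about 50 mm open, and the tool yaw is nearly aligned. I'll move in front of the drawer with the jaws open.

```bash
echo '0.046 -0.019 0 -0.028 0.085
0.092 -0.038 0 -0.028 0.085
0.138 -0.057 0 -0.028 0.085
0.184 -0.076 0 -0.028 0.085
0.23 -0.095 0 -0.028 0.085' > mv.in && python3 nudge.py mv.in
echo '0.046 -0.019 0 0 0.085
0.092 -0.038 0 0 0.085
0.138 -0.057 0 0 0.085
0.184 -0.076 0 0 0.085
0.22 -0.09 0 0 0.085' > mv.in && python3 nudge.py mv.in
cat >> h.py <<'E'
from scipy.spatial.transform import Rotation as R
C=np.array([.556,.046]);A=np.radians(22.2)
def goto(o,u,v,z,yaw=A):  # u along carrier x, v along bar dir (22.2deg) from C; prints tool-axes shift
    T=R.from_euler('xyz',o['tool_rot']);w=np.r_[C+u*np.array([-np.sin(A),np.cos(A)])+v*np.array([np.cos(A),np.sin(A)]),z]
    print("t",o['clock'],"shift",T.inv().apply(w-o['tool_pos']).round(4),"turn",round(o['tool_rot'][2]-yaw,4),"rot",o['tool_rot'].round(3),"F",np.round(o['force'],2))
E
python3 -c "
from h import *
from plant import env, eyes
o=env.observe();goto(o,-.245,0,.248);goto(o,-.245,0,.075)"
```

```text
clock: 0.6
tool_pos: [0.4024, -0.4138, 0.2479]
tool_rot: [-3.141, 0.0, 0.386]
force: [1.1, -0.3, -0.1]
gripper_width: 0.0851
grip_force: 0.0
clock: 1.1
tool_pos: [0.5727, -0.2465, 0.2478]
tool_rot: [-3.141, -0.0, 0.388]
force: [0.4, -0.7, 0.7]
gripper_width: 0.0851
grip_force: 0.0
t 1.1 shift [ 0.0951 -0.032  -0.0001] turn 0.0008 rot [-3.141 -0.     0.388] F [ 0.39 -0.66  0.65]
t 1.1 shift [ 0.0951 -0.0319  0.1729] turn 0.0008 rot [-3.141 -0.     0.388] F [ 0.39 -0.66  0.65]
```

```bash
echo '0.04 -0.014 0 0 0.085
0.076 -0.026 0.02 0 0.085
0.076 -0.026 0.065 0 0.085
0.076 -0.026 0.11 0 0.085
0.076 -0.026 0.14 0 0.085' > mv.in && python3 nudge.py mv.in
echo '0 0 0 0 0.085
0 0 0 0 0.085' > mv.in && python3 nudge.py mv.in
python3 - <<'E'
from h import *
from plant import env, eyes
o=env.observe();goto(o,-.245,0,.075)
f=eyes.capture("scene")["frame"]
cv2.imwrite("pics/s1.png",cv2.resize(f[80:280,150:400,::-1],None,fx=3,fy=3,interpolation=cv2.INTER_CUBIC))
E
```

```text
clock: 1.6
tool_pos: [0.63, -0.1949, 0.1038]
tool_rot: [-3.138, 0.004, 0.388]
force: [-0.8, 0.3, -1.1]
gripper_width: 0.085
grip_force: 0.0
clock: 1.8
tool_pos: [0.6316, -0.1963, 0.1081]
tool_rot: [-3.141, 0.001, 0.387]
force: [-0.7, 0.4, 0.8]
gripper_width: 0.0851
grip_force: 0.0
t 1.8 shift [ 0.0216 -0.0079  0.0331] turn -0.0007 rot [-3.141e+00  1.000e-03  3.870e-01] F [-0.66  0.42  0.8 ]
```

View pics/s1.png

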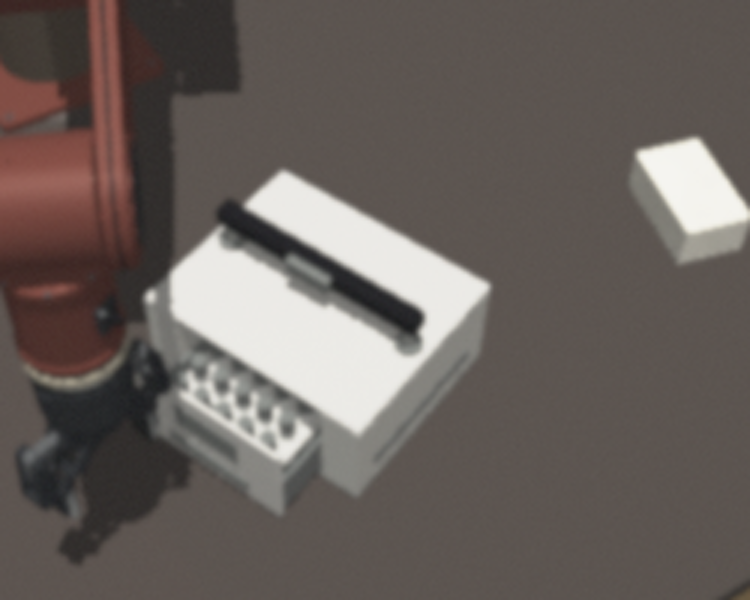

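The open gripper stands just in front of the drawer, near its left end, and nothing has been touched. Next I'll centre it, lower it and push.

```bash
echo '0.022 0 0.02 0 0.085
0.022 0 0.033 0 0.085
0.022 -0.015 0.033 0 0.085
0.022 -0.03 0.033 0 0.085
0.022 -0.038 0.033 0 0.085' > mv.in && python3 nudge.py mv.in
echo '0 -0.008 0 0 0.085
0 -0.016 0 0 0.085
0 -0.024 0 0 0.085
0 -0.03 0 0 0.085
0 -0.034 0 0 0.085' > mv.in && python3 nudge.py mv.in
python3 - <<'E'
from h import *
from plant import env, eyes
o=env.observe();goto(o,-.163,0,.075)
c=eyes.capture("scene");np.savez("scene1.npz",**c);c=eyes.capture("top");np.savez("top1.npz",**c)
f=c["frame"]
cv2.imwrite("pics/t2.png",cv2.resize(f[120:260,180:380,::-1],None,fx=4,fy=4,interpolation=cv2.INTER_CUBIC))
E
```

```text
clock: 2.35
tool_pos: [0.6375, -0.1515, 0.0766]
tool_rot: [3.141, -0.001, 0.388]
force: [1.3, -1.8, -0.6]
gripper_width: 0.0853
grip_force: 0.7
clock: 2.85
tool_pos: [0.6251, -0.1209, 0.0756]
tool_rot: [3.141, -0.001, 0.387]
force: [0.9, -1.0, 0.5]
gripper_width: 0.0853
grip_force: 0.7
t 2.85 shift [-0.0009 -0.0176  0.0006] turn -0.0005 rot [ 3.141e+00 -1.000e-03  3.870e-01] F [ 0.93 -1.03  0.52]
```

View pics/t2.png

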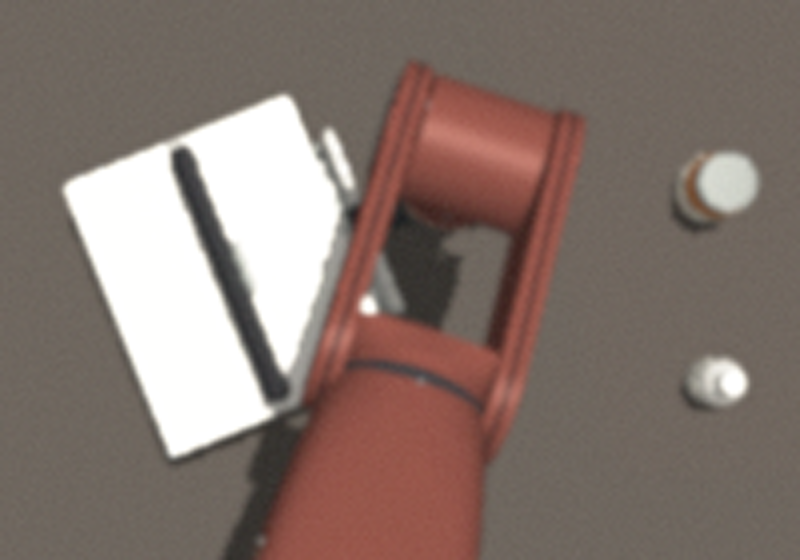

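The gripper is pressing the drawer panel, at about (340,170) in the crop, with roughly 1.5 N. About 17 mm of travel remains, and the carrier has not moved.

```bash
echo '0 -0.006 0 0 0.085
0 -0.010 0 0 0.085' > mv.in && python3 nudge.py mv.in; echo '0 -0.003 0 0 0.085
0 -0.003 0 0 0.085' > mv.in && python3 nudge.py mv.in; echo '0 -0.003 0 0 0.085
0 -0.003 0 0 0.085' > mv.in && python3 nudge.py mv.in
```

```text
clock: 3.15
tool_pos: [0.6211, -0.112, 0.0752]
tool_rot: [-3.141, 0.0, 0.386]
force: [1.1, -1.4, 0.6]
gripper_width: 0.0847
grip_force: 0.7
clock: 3.35
tool_pos: [0.6199, -0.1088, 0.0751]
tool_rot: [-3.141, 0.0, 0.387]
force: [0.9, 0.0, 0.3]
gripper_width: 0.0849
grip_force: 0.0
clock: 3.55
tool_pos: [0.6188, -0.1063, 0.0751]
tool_rot: [-3.141, 0.0, 0.387]
force: [-0.1, 0.5, 0.1]
gripper_width: 0.0848
grip_force: 0.0
```

```bash
echo '0 -0.002 0 0 0.085
0 -0.002 0 0 0.085' > mv.in && python3 nudge.py mv.in; echo '0 -0.003 0 0 0.085' > mv.in && python3 nudge.py mv.in;  echo '0 -0.002 0 0 0.085' > mv.in && python3 nudge.py mv.in; python3 -c "
from h import *
from plant import env, eyes
o=env.observe();goto(o,-.163,0,.075)"
```

```text
clock: 3.75
tool_pos: [0.6183, -0.1049, 0.0752]
tool_rot: [3.141, 0.0, 0.387]
force: [0.4, -2.0, -0.5]
gripper_width: 0.0852
grip_force: 1.0
clock: 3.85
tool_pos: [0.6176, -0.1029, 0.0755]
tool_rot: [3.14, -0.001, 0.386]
force: [2.4, -4.9, -2.1]
gripper_width: 0.0847
grip_force: 2.6
clock: 3.95
tool_pos: [0.6167, -0.1008, 0.0755]
tool_rot: [3.14, -0.001, 0.387]
force: [1.4, -4.1, -1.7]
gripper_width: 0.0851
grip_force: 2.5
t 3.95 shift [-0.0008  0.0041  0.0005] turn -0.001 rot [ 3.14e+00 -1.00e-03  3.87e-01] F [ 1.36 -4.13 -1.74]
```

Force jumped to about 5 N, so the drawer has reached its stop. I'll hold briefly, back off, rise and re-measure.

```bash
echo '0 0 0 0 0.085
0 0.02 0 0 0.085
0 0.04 -0.03 0 0.085
0 0.04 -0.08 0 0.085
0 0.04 -0.13 0 0.085' > mv.in && python3 nudge.py mv.in
echo '0 -0.02 -0.05 0 0.085
0 -0.06 -0.09 0 0.085
0 -0.1 -0.09 0 0.085
0 -0.1 -0.09 0 0.085
0 -0.1 -0.09 0 0.085' > mv.in && python3 nudge.py mv.in | head -3
python3 - <<'E'
from h import *
from plant import env, eyes
o=env.observe();goto(o,0,0,.30)
F=[]
for n in("scene","top","wrist"):
    c=eyes.capture(n);np.savez(f"{n}2.npz",**c);F.append(c["frame"][:,:,::-1])
cv2.imwrite("pics/m3.png",np.hstack([cv2.resize(F[0][90:290,130:380],(400,320)),cv2.resize(F[2],(400,320))]))
E
```

```text
clock: 4.45
tool_pos: [0.6304, -0.1367, 0.2053]
tool_rot: [-3.138, 0.002, 0.386]
force: [1.4, -0.4, 0.2]
gripper_width: 0.0849
grip_force: 0.0
clock: 4.95
tool_pos: [0.5934, -0.0432, 0.2957]
tool_rot: [-3.141, -0.0, 0.389]
t 4.95 shift [-0.0008 -0.0967 -0.0043] turn 0.0018 rot [-3.141 -0.     0.389] F [-0.29  0.19 -0.59]
```

View pics/m3.png

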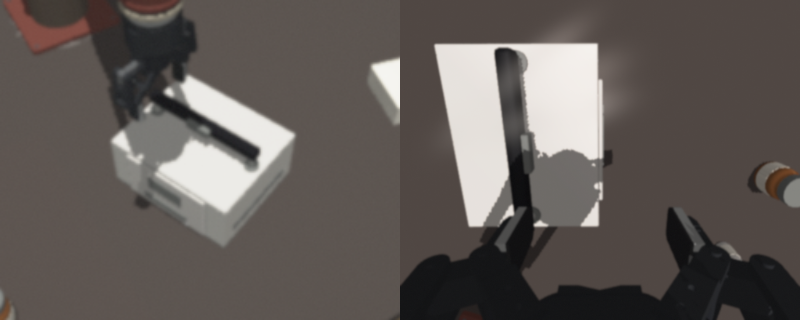

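The drawer is shut: the front is flush in the scene view. The wrist view shows the full lid, with corners at about (435,44), (598,44), (598,226) and (468,226) in the right half. The bar is at x≈510 with its button at (529,155).

Run:
```python
from h import *
w=dict(np.load("wrist2.npz"));s=dict(np.load("scene2.npz"))
# lid from white mask in wrist: fit convex hull quad
m=(w["frame"].min(2)>60).astype(np.uint8);m[290:]=0;m[:,265:]=0
m=cv2.morphologyEx(m,cv2.MORPH_CLOSE,np.ones((25,25)))
cs,_=cv2.findContours(m,0,1);h=cv2.convexHull(max(cs,key=cv2.contourArea))
q=cv2.approxPolyDP(h,8,True).reshape(-1,2);print("q",q.tolist())
pw=np.array([(598,44),(598,226),(468,226),(435,44)],float);pw[:,0]-=400;pw*=[1.28,1.2]
Z=plane(w,pw,.110);print("lid by hand",Z.round(4),"c",Z.mean(0).round(4))
for a,b in((0,1),(3,2),(2,1),(3,0)):
    d=Z[a]-Z[b];print(np.degrees(np.arctan2(d[1],d[0])).round(2),np.linalg.norm(d).round(4))
# bar: dark rows in wrist -> width edges on z=.156 for mid rows
g=w["frame"].max(2)
for y in(80,100,120,140,160,200,220):
    xs=np.nonzero(g[y,100:190]<55)[0]+100
    if len(xs): 
        p=plane(w,[(xs[0]-.5,y),(xs[-1]+.5,y)],.156)[:,:2]-C
        ax=np.array([-np.sin(A),np.cos(A)]);av=np.array([np.cos(A),np.sin(A)])
        print(y,xs[0],xs[-1],"u",(p@ax).round(4),"v",(p@av).round(4))
# far end triangulation & button
b,_,_=bar(s,(225,145,297,190),62);b=b[np.argsort(-b[:,0])];print("scene bar",b)
f=tri(s,b[:1],w,np.array([[(507-400)*1.28,48*1.2]]));print("far end",f)
```

```text
q [[264, 0], [264, 289], [0, 289], [0, 0]]
lid by hand [[ 0.7037  0.0011  0.11  ]
 [ 0.4833 -0.0881  0.11  ]
 [ 0.4081  0.0962  0.11  ]
 [ 0.629   0.1846  0.11  ]] c [0.556  0.0485 0.11  ]
22.04 0.2378
21.82 0.2379
112.18 0.199
112.17 0.1981
80 125 128 u [0.0094 0.0061] v [0.0932 0.0932]
120 150 153 u [-0.0078 -0.0112] v [0.061 0.061]
200 140 169 u [ 0.0097 -0.0185] v [-0.0121 -0.0121]
220 142 165 u [ 0.0102 -0.0128] v [-0.0324 -0.0324]
scene bar [[288.78882 188.3285 ]
 [223.94403 146.6426 ]]
far end [[0.65894796 0.08696036 0.14597753]]
```

```bash
echo '0 -0.045 0 0.003 0.085
0 -0.085 0 0.003 0.085
0 -0.095 0.02 0.003 0.085
0 -0.095 0.05 0.003 0.085
0 -0.095 0.08 0.003 0.085' > mv.in && python3 nudge.py mv.in | tail -0
echo '0 0 0 0 0.085
0 0 0 0 0.085' > mv.in && python3 nudge.py mv.in | sed -n 4p
python3 - <<'E'
from h import *
from plant import env, eyes
o=env.observe();print(o['tool_pos']);goto(o,-.002,0,.143)
w=eyes.capture("wrist");np.savez("wrist3.npz",**w)
cv2.imwrite("pics/w4.png",w["frame"][:,:,::-1])
E
```

```text
force: [0.8, 0.3, 0.1]
[0.55765438 0.04269389 0.21460723]
t 5.8 shift [-0.0001 -0.0016  0.0716] turn -0.0049 rot [-3.14e+00  2.00e-03  3.83e-01] F [0.81 0.3  0.12]Exception ignored on flushing sys.stdout:
BrokenPipeError: [Errno 32] Broken pipe
```

View pics/w4.png

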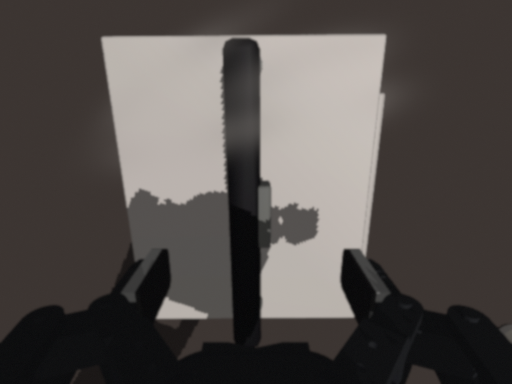

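The bar sits at x≈231–259 and the button at (265,215), centred between the jaws at about x=256. Next I'll check the button's place and descend.

```bash
python3 - <<'E'
from h import *
w=dict(np.load("wrist3.npz"))
ax=np.array([-np.sin(A),np.cos(A)]);av=np.array([np.cos(A),np.sin(A)])
for z,p in((.145,(265,182)),(.145,(265,246)),(.156,(231,215)),(.156,(258,215))):
    q=plane(w,[p],z)[0,:2]-C;print(p,q@ax,q@av)
E
echo '0 -0.001 0.03 0 0.085
0 -0.001 0.055 0 0.085
0 -0.001 0.0716 0 0.085
0 -0.001 0.0716 0 0.085' > mv.in && python3 nudge.py mv.in
```

```text
(265, 182) -0.011381455143560565 0.02435163204537028
(265, 246) -0.011619788449172608 -0.02414590715243392
(231, 215) 0.011471769349201518 0.004749220645483584
(258, 215) -0.006495283671288099 0.00466799298002394
clock: 6.25
tool_pos: [0.5571, 0.044, 0.1429]
tool_rot: [-3.141, 0.002, 0.383]
force: [-0.0, -0.7, -0.0]
gripper_width: 0.0845
grip_force: 0.0
```

```bash
echo '0 -0.002 0 0 0.06
0 -0.002 0 0 0.045
0 -0.002 0 0 0.034
0 -0.002 0 0 0.03
0 -0.002 0 0 0.02' > mv.in && python3 nudge.py mv.in; echo '0 0 0 0 0.01
0 0 0 0 0
0 0 0 0 0' > mv.in && python3 nudge.py mv.in; echo '0 0 0 0 0
0 0 0 0 0
0 0 0 0 0' > mv.in && python3 nudge.py mv.in
```

```text
clock: 6.75
tool_pos: [0.5564, 0.0491, 0.146]
tool_rot: [-3.136, -0.001, 0.384]
force: [-8.8, 10.1, 12.1]
gripper_width: 0.021
grip_force: 57.0
clock: 7.05
tool_pos: [0.5564, 0.0491, 0.146]
tool_rot: [-3.137, -0.001, 0.385]
force: [-9.0, 12.0, 14.0]
gripper_width: 0.0211
grip_force: 58.6
clock: 7.35
tool_pos: [0.5564, 0.0491, 0.146]
tool_rot: [-3.137, -0.001, 0.385]
force: [-7.9, 10.5, 14.3]
gripper_width: 0.0213
grip_force: 58.6
```

The grip is on bar and button (58 N, width 21 mm, so the button is in). I'll relieve the strain and pull up slowly.

```bash
echo '-0.001 -0.002 -0.002 0 0
-0.001 -0.003 -0.003 0 0' > mv.in && python3 nudge.py mv.in; echo '0 0 -0.006 0 0
0 0 -0.012 0 0
0 0 -0.018 0 0
0 0 -0.024 0 0
0 0 -0.03 0 0' > mv.in && python3 nudge.py mv.in
python3 - <<'E'
from h import *
from plant import env, eyes
c=eyes.capture("scene");np.savez("scene4.npz",**c)
cv2.imwrite("pics/s5.png",cv2.resize(c["frame"][80:260,160:360,::-1],None,fx=3,fy=3,interpolation=cv2.INTER_CUBIC))
E
```

```text
clock: 7.55
tool_pos: [0.5555, 0.0494, 0.1474]
tool_rot: [3.141, -0.002, 0.385]
force: [4.6, 3.2, -3.2]
gripper_width: 0.021
grip_force: 58.7
clock: 8.05
tool_pos: [0.5548, 0.0485, 0.1773]
tool_rot: [-3.142, -0.0, 0.384]
force: [2.5, 3.9, -2.5]
gripper_width: 0.0212
grip_force: 59.0
```

View pics/s5.png

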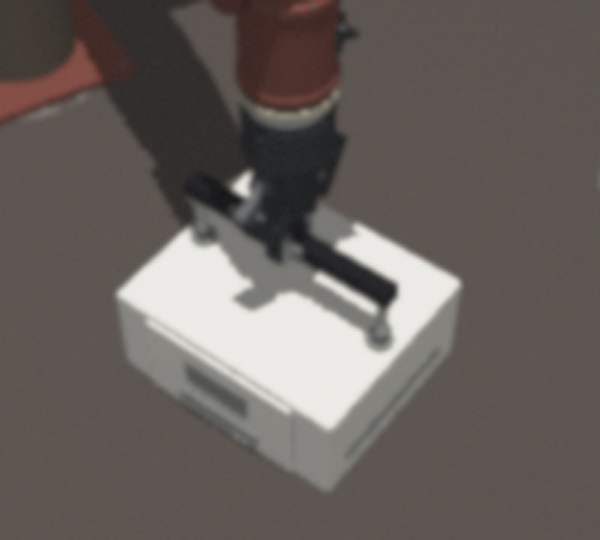

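The handle is rising (rods visible at (380,320) and (205,225)), the carrier stays on the counter with its drawer shut, and the pull is about 2.5 N. Continuing.

```bash
echo '0 0 -0.006 0 0
0 0 -0.012 0 0
0 0 -0.018 0 0
0 0 -0.024 0 0
0 0 -0.03 0 0' > mv.in && python3 nudge.py mv.in|sed -n '2,4p'; echo '0 0 -0.006 0 0
0 0 -0.012 0 0
0 0 -0.018 0 0
0 0 -0.024 0 0
0 0 -0.027 0 0' > mv.in && python3 nudge.py mv.in|sed -n '2,6p'
```

```text
tool_pos: [0.5546, 0.0485, 0.2071]
tool_rot: [3.142, 0.0, 0.384]
force: [1.5, 2.5, -2.2]
tool_pos: [0.5547, 0.0485, 0.2344]
tool_rot: [3.141, 0.0, 0.384]
force: [0.8, 1.4, -2.2]
gripper_width: 0.0214
grip_force: 59.1
```

```bash
echo '0 0 -0.002 0 0
0 0 -0.004 0 0
0 0 -0.004 0 0
0 0 -0.006 0 0
0 0 -0.008 0 0' > mv.in && python3 nudge.py mv.in|sed -n '2,4p'; echo '0 0 -0.005 0 0
0 0 -0.01 0 0
0 0 -0.015 0 0
0 0 -0.02 0 0
0 0 -0.025 0 0' > mv.in && python3 nudge.py mv.in|sed -n '2,4p';echo '0 0 -0.005 0 0
0 0 -0.01 0 0
0 0 -0.015 0 0
0 0 -0.018 0 0
0 0 -0.018 0 0' > mv.in && python3 nudge.py mv.in
```

```text
tool_pos: [0.5541, 0.0485, 0.2407]
tool_rot: [-3.141, 0.002, 0.384]
force: [0.5, -0.3, -8.3]
tool_pos: [0.5548, 0.0487, 0.2674]
tool_rot: [3.141, -0.0, 0.384]
force: [0.8, 0.1, -8.6]
clock: 10.6
tool_pos: [0.555, 0.0486, 0.2854]
tool_rot: [3.141, -0.001, 0.384]
force: [0.5, 0.1, -9.0]
gripper_width: 0.0214
grip_force: 59.9
```

```bash
echo '0 0 0 0 0
0 0 0 0 0
0 0 0 0 0
0 0 0 0 0
0 0 0 0 0' > mv.in && python3 nudge.py mv.in
python3 - <<'E'
from h import *
from plant import env, eyes
c=eyes.capture("scene")
cv2.imwrite("pics/s6.png",cv2.resize(c["frame"][50:270,150:370,::-1],None,fx=2.7,fy=2.7,interpolation=cv2.INTER_CUBIC))
E
```

```text
clock: 11.1
tool_pos: [0.5547, 0.0486, 0.2846]
tool_rot: [-3.141, 0.0, 0.384]
force: [-0.5, -0.3, -8.7]
gripper_width: 0.0211
grip_force: 59.9
```

View pics/s6.png

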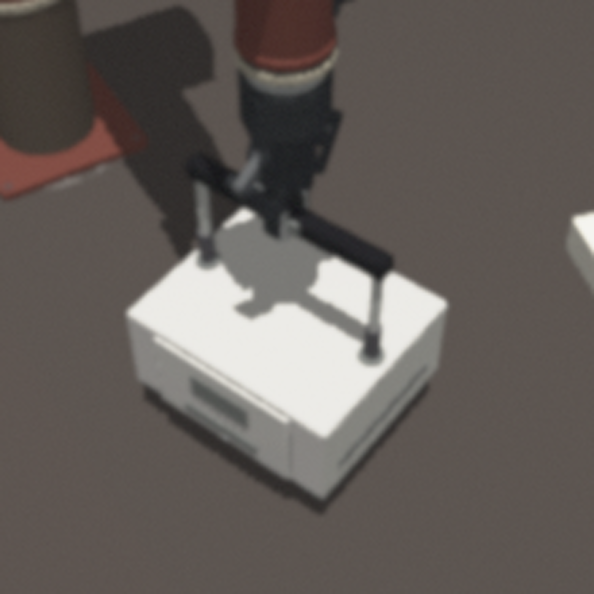

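The carrier hangs level and clear of the counter, with a shadow gap under its lower edges at about (320,505). The handle is fully extended, the drawer is shut and the full weight is on the wrist, so I'll hand it in.

```bash
python3 -c "
from plant import env, eyes
print(env.finish_job())"
```

```text
the job is handed in; nothing more can be done
None
```

The job is handed in, with no verdict returned: the drawer is shut, the handle is drawn up to its second stop, and the gripper holds the carrier level and still, about 45 mm clear of the counter.

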